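Put away left- and right-hand brackets in a box with a locking slide cover

ROBOT

A 6-joint arm with a two-finger parallel gripper is mounted at the origin on the work surface. World frame = base frame: x ahead of the robot, y to its left, z up, the work surface at z = 0. Lengths are in m, angles in rad, forces in N, time in s.
With the tool pointing down it reaches from about 0.3 to 0.875 m from the base axis. Payload 6.4 kg.
Tool frame: the origin (TCP) lies at the centre of the arm's flange, where the gripper is bolted on; the fingertips stand 173 mm ahead of it and the grasp point (between the pads) lies 155 mm ahead of it; z points along the fingers, y is the line along which they close (so a half turn about z gives the same grasp; the last joint's range is limited). The gripper opens to 85 mm and grips with 20 to 120 N. Pads are 22 mm wide; open, the fingers measure 114 mm over their backs; the gripper's body (76 mm by 85 mm) begins 54 mm behind the grasp point. The pads swing forward as they close: fully open they stand 13 mm farther back than shut.
Start: joints at [1.006, 0.181, 1.607, -0, 1.354, -0.206], TCP at [0.202, 0.538, 0.405] pointing down, gripper open.
Joint ranges: [-2.99, 2.99], [-0.89, 2.07], [0.3, 2.58], [-1.14, 4.28], [0, 2.63], [-3.12, 3.12]. Speed limits (rad/s): [2.57, 2.57, 3.01, 3.14, 3.14, 3.14].

INTERFACE

Orientations are given as a unit quaternion [w, x, y, z].
In Python, from bench import get_obs, camera, get_calibration, hand_in gives the robot as it stands. The module is installed in compiled form; this text tells all that it offers.
- The arm moves only by the tool drive_tool, never from a script. Its argument "increments" is a list of rows, each a list of 2 entries, a list of its own where there are three numbers: the shift along the tool's x, y, z normalised to -1 to 1, where 1 is 250 mm, then the turn about the tool's z normalised to -1 to 1, where 1 is 90 degrees. A call has exactly 8 rows; each row is the pose to reach, as a shift and turn from the pose commanded when the call began, along the tool's axes at that moment; what a row does not reach only later rows make up. A row lasts 1/8 s, in which the tool goes at most 62.5 mm and 10.7 degrees, less where a joint would pass 70% of its speed; a pose out of reach is approached as far as the arm can. A call with a number of a shift or a turn outside -1 to 1 is refused whole. A call with a gripper value outside its range is refused whole. "claw" is the closure, from 0 (fully open) to 1 (shut), set as the call begins (left out, the last holds). The fingers move at their own pace and stop on an object; the grip force is fixed at half the most. Time passes only in rows, so rows that repeat a pose let the fingers close, or fill a call up. It gives the time, the measured TCP pose, the force and the opening at its end, in the units of the state.
- get_obs(): the state, without advancing time (a new reading comes with each control period).
- camera(name): name is "scene" or "top" or "wrist"; returns the picture (384x512x3 uint8, blue, green, red); there is no depth.
- get_calibration(name): a dict with "K" (3x3 intrinsics, pixels), "k1" (the pictures are not rectified: a ray, as slopes to the right and down, at radius r is drawn at 1 + k1 r^2 times it, then the intrinsics apply), "origin" and "orientation" of the camera in the world. Camera axes: x right, y down, z forward; pixel columns grow to the right and rows downward; lengths in m; the calibration is good to about 2 mm. A picture is of the moment at which its call begins: read the wrist's pose just before it. get_calibration takes no time and is no camera call; for the wrist camera it gives the pose at the moment of the call.
- hand_in(): hands the job in, once; it reports no verdict.
The state is a dict: "time_s": time; "q": joint angles; "dq": joint speeds; "joint_efforts": joint torques, N m; "eef_pos": TCP position; "eef_rot": TCP orientation; "wrist_force": force on the tool from outside, world axes, zero at the start; "torque": the same for the moment, N m; "opening": opening from 0.0 (shut) to 1.0 (fully open).
Only numpy, scipy, OpenCV 4.12 (cv2) and the standard library are available. Lean on these libraries where they do the work, as an engineer would, in place of code of your own. Each camera call takes 0.05 s, during which the arm holds its last target. There are 200 camera calls.

TASK

Put the two angle brackets away in the wooden storage box, each standing upright on its foot: the left-hand one in the left bin (as the robot sees it), then, holding the cover's lock tab pressed down, slide the cover all the way left over that bin and let it lock, and put the right-hand one in the right bin, now open. A bracket is left-hand if its foot is at the left end of the wall when the foot points at you. Leave the other things on the table where they are.

Things in the scene. Friction and masses are not known exactly. Their poses are not given: they have to be found in the camera images.
- left_hand (a point): Centre of the wall of the left-hand bracket, 24 mm above the underside, bracket standing. x runs along the wall (110 mm long, 8 mm thick, 48 mm high), z up; a low flat foot sticks out towards +y at the +x end. The middle of the wall is clear on both sides for a grip.
- bracket_left: The left-hand dark-coated aluminium angle bracket, about 140 g: an upright wall and, at one end of it, a flat foot (40 mm along the wall, 48 mm out from its face, 8 mm thick). Seen with the foot pointing at the viewer, the foot is at the wall's LEFT end. Origin under the centre of the wall; the foot spans x +15 to +55 mm, y 4 to 52 mm.
- right_hand (a point): Centre of the wall of the right-hand bracket, 24 mm above the underside, bracket standing. x runs along the wall (110 mm long, 8 mm thick, 48 mm high), z up; a low flat foot sticks out towards +y at the -x end. The middle of the wall is clear on both sides for a grip.
- bracket_right: The right-hand dark-coated aluminium angle bracket, about 140 g: an upright wall and, at one end of it, a flat foot (40 mm along the wall, 48 mm out from its face, 8 mm thick). Seen with the foot pointing at the viewer, the foot is at the wall's RIGHT end. Origin under the centre of the wall; the foot spans x -15 to -55 mm, y 4 to 52 mm.
- box: Plywood storage box fixed to the table, 150 (x) by 330 (y) by 60 mm high, end walls 74 mm high; origin centre of its underside, x away from the robot, y to the left as the robot sees it (turned by up to 15 degrees). A divider splits it into a left and a right bin. Aluminium rails run along the outside of its front and rear walls.
- bin_left (a point): Centre of the inner floor of the left bin (box +y side), 6 mm above the table; axes as the box. The bin is 138 mm (x) by 153 mm (y) and 54 mm deep.
- bin_right (a point): Centre of the inner floor of the right bin (box -y side), same size and axes; under the cover at the start.
- cover (a joint): Travel of the aluminium sliding cover along the box's +y, in m: 0 = over the right bin against the right end wall, 0.159 = over the left bin against the left end wall. Starts at 0 to 0.009. Unlocked it needs about 2 N; with the tab up a tooth locks it in the notches (25 mm apart, about 11 mm play) of a rack under the front rail, the last one at 0.152 to 0.159.
- cover_mid (a point): Centre of the top face of the cover plate (156 mm in x, 153 mm in y, 6 mm thick), 67 mm above the table; axes as the box.
- tab (a joint): How far the lock tab is pressed down, in m: 0 = up, locked; 0.008 = fully down, at its stop. The spring needs about 8 N to start and 10 N fully down. The tooth clears the rack when the tab is pressed 3.5 mm or more, and springs into the next notch if the tab is let up on the way.
- tab_top (a point): Where to press the steel lock tab: centre of its top face, 86 mm above the table when up, 58 mm in front (box -x) of the cover's centre; axes as the box. The tab is 60 mm wide (y). Two grey ears of the cover, 64 mm apart in y, 40 mm long in x, rise 21 mm higher beside it: shut fingers fit between them, press the tab and carry the cover along.
- carton_a: Bystander: white and blue cardboard carton 105 x 50 x 30 mm lying flat; origin centre of underside.
- carton_b: Bystander: another such carton, 105 x 50 x 30 mm.
- matchbox: Bystander: cardboard and red matchbox 55 x 36 x 16 mm; origin centre of underside.
- goggles: Bystander: safety goggles with blue frame, 150 mm wide, 44 mm high, side arms 110 mm long; origin under the middle of the lenses.
- jar: Bystander: closed jar, 56 mm across, 85 mm high; origin centre of underside.
- beaker: Bystander: glass beaker, 72 mm across, 90 mm high; origin centre of underside.
Things that resemble listed ones, but are neither listed nor needed, are in the scene too. Leave any blue or yellow look-alike of the bracket_left alone.

How it is judged:
On the way, in this order (a step that is already met when the one before it is completed fails the run):
1. the left-hand bracket stands in the left bin, let go (x of left_hand in the frame of bin_left between -0.069 and 0.069 m and y of left_hand in the frame of bin_left between -0.077 and 0.077 m and z of left_hand in the frame of bin_left between 0.012 and 0.036 m and angle between left_hand's own z axis and vertical below 0.2 rad and contact force between the fingers and bracket_left below 0.1 N and linear speed of bracket_left below 0.03 m/s), for 0.2 s.
2. the cover has been slid fully left over the left bin and its tab is up again (value of joint cover above 0.15 m and value of joint tab below 0.0015 m), for 0.2 s.
At the end, for the whole second after the job is handed in: The left-hand bracket stands upright (within 0.2 rad) on the floor of the left bin and the right-hand one on the floor of the right bin, both released and at rest; the cover is over the left bin within 9 mm of its left stop (in its last notch), with its tab up (locked) (all of step 1 and all of step 2 and x of right_hand in the frame of bin_right between -0.069 and 0.069 m and y of right_hand in the frame of bin_right between -0.077 and 0.077 m and z of right_hand in the frame of bin_right between 0.012 and 0.036 m and angle between right_hand's own z axis and vertical below 0.2 rad and contact force between the fingers and bracket_right below 0.1 N and linear speed of bracket_right below 0.03 m/s); the robot touches nothing.
It fails at once if a bystander is moved by more than 40 mm (distance of any of carton_a, carton_b, matchbox, goggles, jar, beaker from where it was at the start of the episode above 0.04 m).
It also fails if it takes over 67 s, if anything falls off the work surface, if the arm or the gripper's body presses on something with over 40 N, if the wrist force passes 120 N, or if a joint passes its speed limit or range.

## Working session

There is one attempt and no reset: what is moved stays moved. The work goes in short steps, Python scripts to look and compute and a tool call to move; the robot and the scene stay as the last step left them, time stands still between calls to the robot, and variables do not carry over. Pictures are saved under pics/ and viewed, on a budget of 10 in all, crops included, one or two more only if the job needs it, and the job is handed in when it is done.

Besides the shell and the picture viewer there is one more tool, called after "Emit:" in YAML: its name, and indented under it one key for each argument. drive_tool: Moves the arm, as the interface text tells. Its arguments: {"type":"object","properties":{"increments":{"type":"array","items":{"type":"array"}},"claw":{"type":"number"}},"required":["increments"]}

```bash
mkdir -p pics
cat > h.py <<'E'
import numpy as np, cv2
from bench import get_obs, camera, get_calibration, hand_in
from scipy.spatial.transform import Rotation as R
def rot(q): return R.from_quat([q[1],q[2],q[3],q[0]])
def ray(cal,uv):
    K=np.array(cal["K"]); d=np.array([[ (uv[0]-K[0,2])/K[0,0],(uv[1]-K[1,2])/K[1,1]]])[0]
    r=d.copy()
    for _ in range(20): r=d/(1+cal["k1"]*(r@r))
    return np.array(cal["origin"]), rot(cal["orientation"]).apply([r[0],r[1],1])
def onz(cal,uv,z):
    o,d=ray(cal,uv); return o+d*(z-o[2])/d[2]
def proj(cal,p):
    c=rot(cal["orientation"]).inv().apply(np.array(p)-np.array(cal["origin"])); s=c[:2]/c[2]; s=s*(1+cal["k1"]*(s@s)); K=np.array(cal["K"])
    return s*[K[0,0],K[1,1]]+K[:2,2]
E
python3 - <<'E'
from h import *
for n in("scene","top"):
    im=camera(n); cv2.imwrite(f"pics/{n}0.png",im); c=get_calibration(n); print(n,c)
o=get_obs();print(o)
a=cv2.imread("pics/top0.png"); cv2.imwrite("pics/top0b.png",cv2.resize(a,(800,600),interpolation=cv2.INTER_CUBIC))
a=cv2.imread("pics/scene0.png"); cv2.imwrite("pics/scene0b.png",cv2.resize(a,(800,600),interpolation=cv2.INTER_CUBIC))
E
```

```text
scene {'K': array([[456.68603176,   0.        , 256.14486839],
       [  0.        , 456.68603176, 194.88790036],
       [  0.        ,   0.        ,   1.        ]]), 'k1': -0.12399590063251231, 'origin': array([ 1.03789722, -0.65820239,  1.15630643]), 'orientation': array([-0.28036787,  0.89529406,  0.32794546, -0.11087907])}
top {'K': array([[401.89288107,   0.        , 254.23538964],
       [  0.        , 401.89288107, 193.772442  ],
       [  0.        ,   0.        ,   1.        ]]), 'k1': 0.028983450197048156, 'origin': array([ 0.37512514, -0.09165953,  1.10541262]), 'orientation': array([ 0.05878114, -0.70147246,  0.7072612 , -0.06528976])}
{'time_s': 0.1, 'q': array([ 1.00572260e+00,  1.81453220e-01,  1.60787970e+00, -5.82008339e-06,
        1.35379296e+00, -2.06304551e-01]), 'dq': array([-0.00090446, -0.00339817, -0.00289494, -0.00162907,  0.00027348,
       -0.00028438]), 'joint_efforts': array([-7.11073585e-05, -4.45874619e+01, -3.52241921e+01, -2.38633547e-04,
        4.09507789e-03, -1.10742980e-05]), 'eef_pos': array([0.2017624 , 0.53820583, 0.40389532]), 'eef_rot': array([-2.85763870e-04,  1.78423401e-01,  9.83953506e-01, -7.11362047e-04]), 'wrist_force': array([0.11186744, 0.47595396, 0.12407355]), 'torque': array([0.03505232, 0.04228727, 0.0079553 ]), 'opening': 1.0037545391067217}
```

View pics/top0b.png

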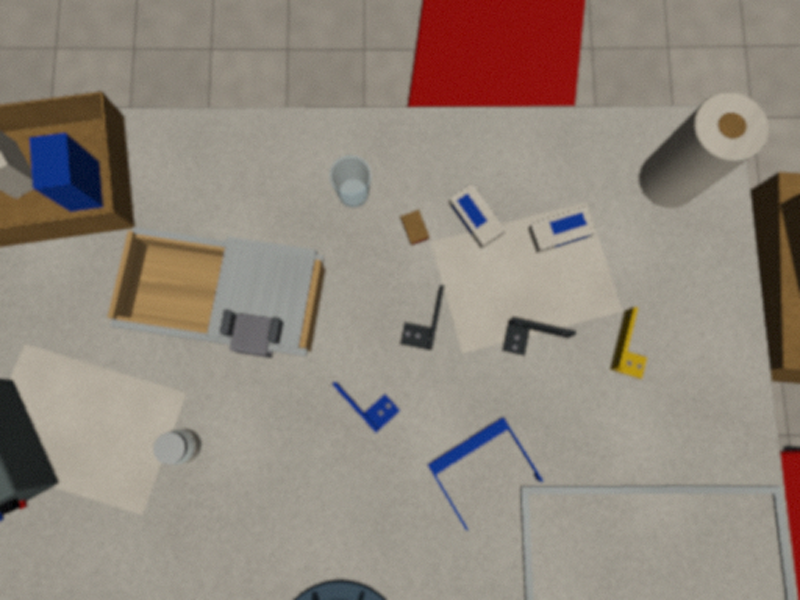

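View pics/scene0b.png

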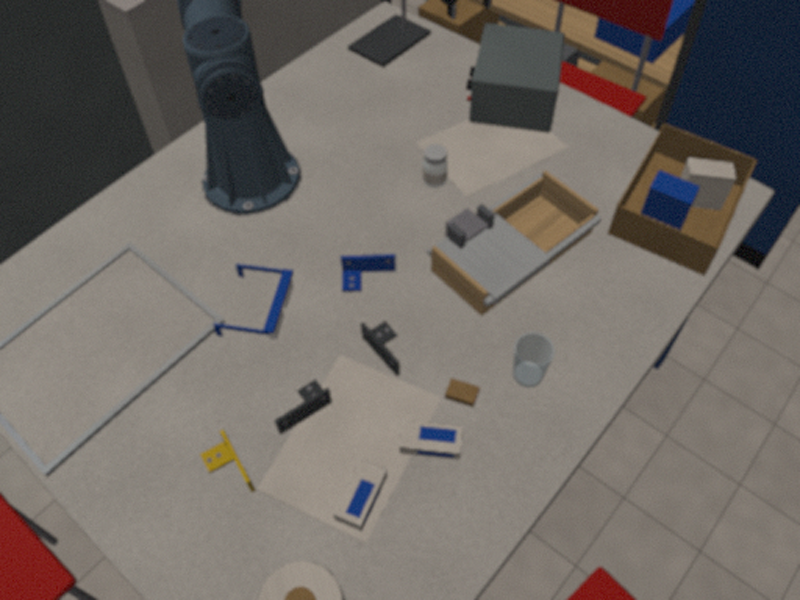

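Run:
```python
from h import *
c=get_calibration("top")
def P(n,u,v,z): print(n,np.round(onz(c,(u*.64,v*.64),z),3))
P("B wall L",512,319,.048);P("B wall R",575,332,.048);P("B foot",505,353,.008);P("B foot",526,354,.008)
P("A wall far",441,287,.048);P("A wall near",433,347,.03);P("A foot",402,344,.008);P("A foot",405,323,.008)
# box endwall tops z=.074
P("LE far",133,233,.074);P("LE near",112,318,.074);P("RE far",323,262,.074);P("RE near",307,350,.074)
P("tab",253,333,.086);P("cov far L",224,240,.067);P("cov far R",317,252,.067)
P("jar",172,448,.085);P("beaker",350,168,.09);P("matchbox",415,227,.016);P("c1",475,215,.03);P("c2",562,228,.03);P("blue br",370,405,.0);P("yellow",630,345,.0)
w=get_calibration("wrist"); o=get_obs(); T=rot(o["eef_rot"])
print("wrist cam in tool",T.inv().apply(w["origin"]-o["eef_pos"]), (T.inv()*rot(w["orientation"])).as_matrix().round(3), w["K"],w["k1"])
print(T.as_matrix().round(3))
# masks
im=cv2.imread("pics/top0.png")
m=(im.max(2)<75).astype(np.uint8); n,l,s,ce=cv2.connectedComponentsWithStats(m)
for i in range(1,n):
    if s[i,4]>60: print(s[i],ce[i].round(1))
```

```text
B wall L [ 0.533 -0.298  0.048]
B wall R [ 0.51  -0.403  0.048]
B foot [ 0.479 -0.291  0.008]
B foot [ 0.477 -0.327  0.008]
A wall far [ 0.59  -0.178  0.048]
A wall near [ 0.488 -0.163  0.03 ]
A foot [ 0.496 -0.11   0.008]
A foot [ 0.534 -0.116  0.008]
LE far [0.681 0.342 0.074]
LE near [0.536 0.367 0.074]
RE far [0.629 0.022 0.074]
RE near [0.48  0.047 0.074]
tab [0.508 0.134 0.086]
cov far L [0.67  0.192 0.067]
cov far R [0.648 0.034 0.067]
jar [0.327 0.254 0.085]
beaker [ 0.789 -0.023  0.09 ]
matchbox [ 0.707 -0.136  0.016]
c1 [ 0.724 -0.243  0.03 ]
c2 [ 0.699 -0.396  0.03 ]
blue br [ 0.391 -0.054  0.   ]
yellow [ 0.493 -0.513  0.   ]
wrist cam in tool [ 0.06683934 -0.00085261  0.03158724] [[ 0.    -0.965 -0.262]
 [ 1.    -0.     0.002]
 [-0.002 -0.262  0.965]] [[277.18450557   0.         255.10417478]
 [  0.         277.18450557 189.91162072]
 [  0.           0.           1.        ]] -0.038712805790046836
[[-0.936  0.351 -0.001]
 [ 0.351  0.936 -0.001]
 [ 0.    -0.002 -1.   ]]
[ 66  62  19  82 828] [ 75.3 103.9]
[410  74  37  46 597] [428.   97.3]
[  0  84  20  29 172] [ 7.8 97.9]
[ 43  86  23  46 593] [ 53.9 109.2]
[ 481  112   31  125 1955] [495.5 163.5]
[ 78 155  14  46 155] [ 84.7 175.9]
[257 184  26  39 286] [269.7 211.5]
[392 198  12  37 132] [397.3 216.6]
[144 200   7  15  64] [147.3 207.2]
[322 204  46  22 387] [337.5 213.1]
[   0  243   37   87 1772] [ 12.8 288.5]
[189 371  57  13 153] [214.  376.6]
```

Emit:
drive_tool:
  increments:
    - [[-0.125,-0.125,0],0.114]
    - [[-0.25,-0.25,0],0.228]
    - [[-0.375,-0.375,0],0.342]
    - [[-0.5,-0.5,0],0.456]
    - [[-0.625,-0.625,0],0.57]
    - [[-0.75,-0.75,0],0.684]
    - [[-0.875,-0.875,0],0.798]
    - [[-1,-1,0],0.91]
  claw: 0

```text
time_s: 1.1
eef_pos: [0.3484, 0.2152, 0.4045]
eef_rot: [-0.0, 0.781, 0.624, -0.0]
wrist_force: [0.6, 0.3, -0.2]
opening: 0.994
```

Emit:
drive_tool:
  increments:
    - [[-0.125,0.07,0],0]
    - [[-0.25,0.14,0],0]
    - [[-0.375,0.21,0],0]
    - [[-0.5,0.29,0],0]
    - [[-0.625,0.36,0],0]
    - [[-0.75,0.43,0],0]
    - [[-0.875,0.51,0],0]
    - [[-1,0.58,0],0]

```text
time_s: 2.1
eef_pos: [0.436, -0.0601, 0.4044]
eef_rot: [-0.0, 0.78, 0.626, -0.0]
wrist_force: [-0.3, 0.9, 0.9]
opening: 1.0
```

Emit:
drive_tool:
  increments:
    - [[-0.16,0.1,0.05],0]
    - [[-0.32,0.2,0.1],0]
    - [[-0.48,0.3,0.15],0]
    - [[-0.64,0.4,0.2],0]
    - [[-0.8,0.5,0.25],0]
    - [[-0.95,0.55,0.3],0]
    - [[-1,0.58,0.3],0]
    - [[-1,0.58,0.3],0]

```text
time_s: 3.1
eef_pos: [0.5235, -0.3346, 0.3295]
eef_rot: [-0.0, 0.78, 0.626, 0.0]
wrist_force: [-0.5, 0.0, 0.0]
opening: 1.001
```

Run:
```python
from h import *
w=get_calibration("wrist"); im=camera("wrist"); o=get_obs(); print(o["time_s"],o["eef_pos"],rot(o["eef_rot"]).as_matrix().round(3).tolist())
import pickle; pickle.dump(w,open("w1.pkl","wb")); cv2.imwrite("pics/w1.png",im); cv2.imwrite("pics/w1b.png",cv2.resize(im,(800,600),interpolation=cv2.INTER_CUBIC))
```

```text
3.15 [ 0.52356393 -0.33370246  0.32979618] [[0.216, 0.976, -0.0], [0.976, -0.216, 0.001], [0.001, -0.0, -1.0]]
```

View pics/w1b.png

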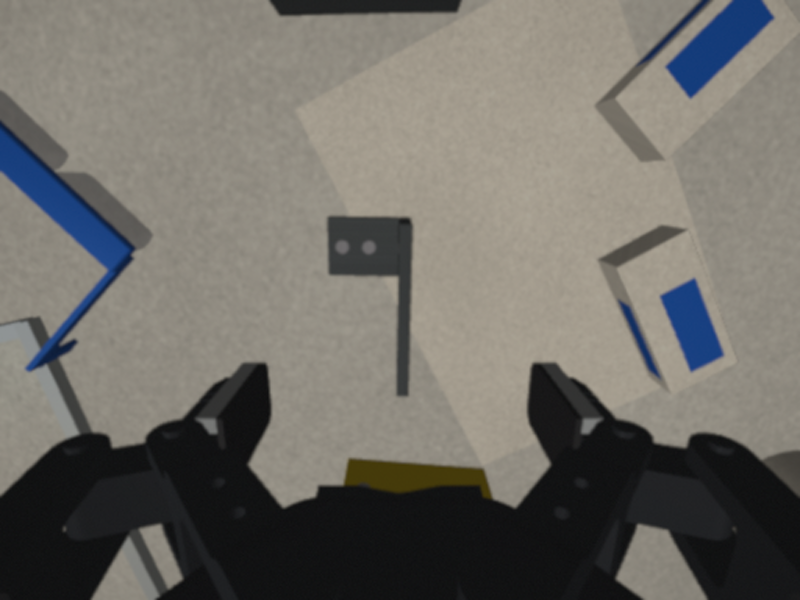

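The wall's top runs from (405,221) to (402,396) (800-scale), with the foot to its left at the upper end, so this is the left-hand bracket.

Run:
```python
from h import *
import pickle; c=pickle.load(open("w1.pkl","rb")); o=get_obs(); T=rot(o["eef_rot"]).as_matrix()
a=onz(c,(406*.64,221*.64),.048); b=onz(c,(402.5*.64,395*.64),.048)
print(a,b,np.linalg.norm(a-b)); m=(a+b)/2; d=(a-b); print("mid",m,"angle",np.degrees(np.arctan2(d[1],d[0])))
print("in tool", T.T@(m-o["eef_pos"]), "tool x ang",np.degrees(np.arctan2(T[1,0],T[0,0])))
print("foot",[onz(c,(u*.64,v*.64),.008).round(4) for u,v in((329,217),(330,275))])
```

```text
[ 0.53620282 -0.2932154   0.048     ] [ 0.51073831 -0.3999648   0.048     ] 0.10974458901724374
mid [ 0.52347057 -0.3465901   0.048     ] angle 76.58312663046783
in tool [-0.01277598  0.00275693  0.28178779] tool x ang 77.54093172727086
foot [array([ 0.4869, -0.2832,  0.008 ]), array([ 0.4775, -0.3213,  0.008 ])]
```

Emit:
drive_tool:
  increments:
    - [[-0.051,0.011,0.1],0.011]
    - [[-0.051,0.011,0.22],0.011]
    - [[-0.051,0.011,0.34],0.011]
    - [[-0.051,0.011,0.45],0.011]
    - [[-0.051,0.011,0.54],0.011]
    - [[-0.051,0.011,0.585],0.011]
    - [[-0.051,0.011,0.585],0.011]
    - [[-0.051,0.011,0.585],0.011]

```text
time_s: 4.15
eef_pos: [0.524, -0.3473, 0.1848]
eef_rot: [0.001, 0.785, 0.62, 0.0]
wrist_force: [0.0, -0.5, -0.4]
opening: 0.999
```

Emit:
drive_tool:
  increments:
    - [[0,0,0],0]
    - [[0,0,0],0]
    - [[0,0,0],0]
    - [[0,0,0],0]
    - [[0,0,0],0]
    - [[0,0,0],0]
    - [[0,0,0],0]
    - [[0,0,0],0]
  claw: 1

```text
time_s: 5.15
eef_pos: [0.5235, -0.3474, 0.1836]
eef_rot: [0.0, 0.785, 0.619, -0.0]
wrist_force: [-0.3, -0.5, 1.7]
opening: 0.082
```

Emit:
drive_tool:
  increments:
    - [[0,0,-0.12],0]
    - [[0,0,-0.28],0]
    - [[0.05,-0.01,-0.45],0]
    - [[0.15,-0.02,-0.6],0]
    - [[0.3,-0.04,-0.72],0]
    - [[0.5,-0.06,-0.8],0]
    - [[0.7,-0.08,-0.86],0]
    - [[0.9,-0.1,-0.86],0]

```text
time_s: 6.15
eef_pos: [0.5516, -0.1212, 0.3998]
eef_rot: [0.001, 0.785, 0.619, 0.001]
wrist_force: [-0.2, 0.4, -0.9]
opening: 0.085
```

Emit:
drive_tool:
  increments:
    - [[0.15,-0.02,0],0]
    - [[0.3,-0.04,0],0]
    - [[0.45,-0.06,0],0]
    - [[0.6,-0.08,0],0]
    - [[0.75,-0.1,0],0]
    - [[0.85,-0.12,0],0]
    - [[0.95,-0.14,0],0]
    - [[1,-0.15,0],-0.044]

```text
time_s: 7.15
eef_pos: [0.5727, 0.1307, 0.3978]
eef_rot: [-0.001, 0.762, 0.647, -0.0]
wrist_force: [-0.1, -0.4, -1.4]
opening: 0.086
```

Run:
```python
from h import *
o=get_obs();T=rot(o["eef_rot"]).as_matrix();print(o["time_s"],o["eef_pos"],o["opening"],"yaw",np.degrees(np.arctan2(T[1,0],T[0,0])),"to box centre",T.T@(np.array([.5815,.1945,.4])-o["eef_pos"])/.25)
```

```text
7.15 [0.57270028 0.13065003 0.39775639] 0.08584452961885163 yaw 80.68125673660946 to box centre [ 0.25772885 -0.00663384 -0.00896789]
```

Emit:
drive_tool:
  increments:
    - [[0.1,0,0],0]
    - [[0.2,0,0],0]
    - [[0.26,-0.007,0],0]
    - [[0.26,-0.007,0],0]
    - [[0.26,-0.007,0],0]
    - [[0.26,-0.007,0],0]
    - [[0.26,-0.007,0],0]
    - [[0.26,-0.007,0],0]

```text
time_s: 8.15
eef_pos: [0.5822, 0.1933, 0.3985]
eef_rot: [0.0, 0.763, 0.646, 0.0]
wrist_force: [-0.2, 0.5, -1.5]
opening: 0.084
```

Run:
```python
from h import *
w=get_calibration("wrist"); im=camera("wrist"); o=get_obs(); print(o["time_s"],o["eef_pos"])
import pickle; pickle.dump(w,open("w2.pkl","wb")); cv2.imwrite("pics/w2.png",im); cv2.imwrite("pics/w2b.png",cv2.resize(im,(800,600),interpolation=cv2.INTER_CUBIC))
```

```text
8.2 [0.58215036 0.19334745 0.39849912]
```

View pics/w2b.png

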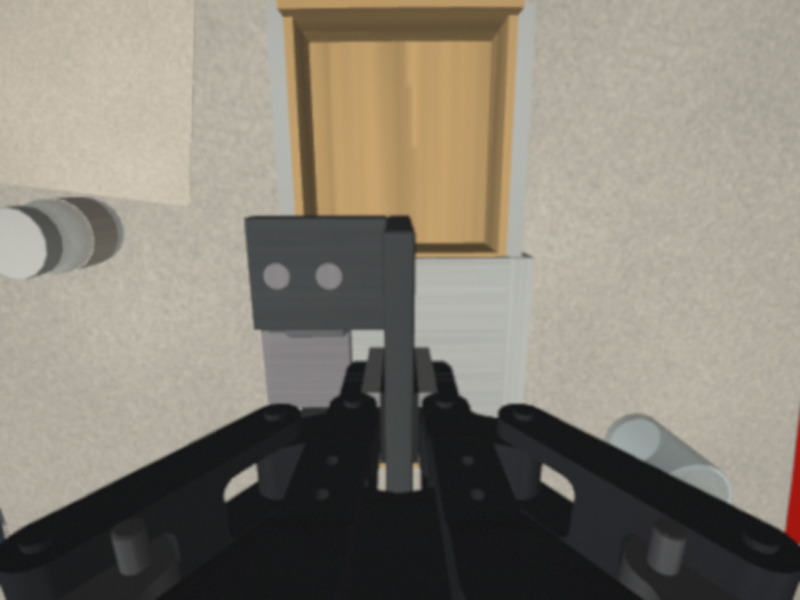

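Run:
```python
from h import *
import pickle; c=pickle.load(open("w2.pkl","rb")); o=get_obs(); T=rot(o["eef_rot"]).as_matrix()
for n,u,v,z in(("floorL",311,40,.006),("floorR",493,40,.006),("floor R near",498,243,.006),("endtopL",278,9,.074),("endtopR",523,9,.074),("inner top R",517,15,.06),("inner top R lo",507,252,.06),("rimL",290,15,.06),("coverR",531,257,.067)):
    p=onz(c,(u*.64,v*.64),z); print(n,p.round(4),(T.T@(p-o["eef_pos"])).round(4))
g=np.array([.595,.273,.006]);print("prior binleft",T.T@(g-o["eef_pos"]))
```

```text
floorL [0.5442 0.3708 0.006 ] [ 0.1688 -0.0668  0.3925]
floorR [0.6797 0.3482 0.006 ] [0.1688 0.0706 0.3925]
floor R near [0.666  0.1943 0.006 ] [0.0148 0.0826 0.3925]
endtopL [0.5371 0.37   0.074 ] [ 0.1668 -0.0736  0.3245]
endtopR [0.6833 0.3455 0.074 ] [0.1668 0.0746 0.3245]
inner top R [0.6835 0.3468 0.06  ] [0.1681 0.0746 0.3385]
inner top R lo [0.6607 0.1963 0.06  ] [0.0159 0.077  0.3385]
rimL [0.5413 0.3706 0.06  ] [ 0.168  -0.0696  0.3385]
coverR [0.6755 0.1914 0.067 ] [0.0135 0.0924 0.3315]
prior binleft [ 0.08067314 -0.00051417  0.39250068]
```

Emit:
drive_tool:
  increments:
    - [[0.2,0.05,0],0]
    - [[0.366,0.088,0.02],0]
    - [[0.366,0.088,0.1],0]
    - [[0.366,0.088,0.2],0]
    - [[0.366,0.088,0.35],0]
    - [[0.366,0.088,0.5],0]
    - [[0.366,0.088,0.62],0]
    - [[0.366,0.088,0.7],0]

```text
time_s: 9.2
eef_pos: [0.618, 0.2793, 0.221]
eef_rot: [-0.001, 0.763, 0.646, -0.001]
wrist_force: [0.6, 0.3, -1.6]
opening: 0.085
```

Emit:
drive_tool:
  increments:
    - [[0,0,0.04],0]
    - [[0,0,0.08],0]
    - [[0,0,0.11],0]
    - [[0,0,0.13],0]
    - [[0,0,0.13],0]
    - [[0,0,0.13],0]
    - [[0,0,0.13],0]
    - [[0,0,0.13],0]

```text
time_s: 10.2
eef_pos: [0.619, 0.2803, 0.1912]
eef_rot: [0.0, 0.763, 0.646, 0.0]
wrist_force: [-0.4, 0.1, -1.1]
opening: 0.083
```

Emit:
drive_tool:
  increments:
    - [[0,0,0],0]
    - [[0,0,0],0]
    - [[0,0,0],0]
    - [[0,0,0],0]
    - [[0,0,0],0]
    - [[0,0,0],0]
    - [[0,0,0],0]
    - [[0,0,-0.02],0]
  claw: 0.65

```text
time_s: 11.2
eef_pos: [0.6186, 0.2802, 0.1956]
eef_rot: [-0.0, 0.763, 0.646, -0.001]
wrist_force: [0.6, -0.6, -0.8]
opening: 0.353
```

Emit:
drive_tool:
  increments:
    - [[0,0,-0.08],0]
    - [[0,0,-0.25],0]
    - [[0,0,-0.45],0]
    - [[-0.1,-0.04,-0.6],0]
    - [[-0.3,-0.12,-0.7],0]
    - [[-0.5,-0.2,-0.78],0]
    - [[-0.7,-0.27,-0.816],0]
    - [[-0.884,-0.324,-0.816],0]

```text
time_s: 12.2
eef_pos: [0.5016, 0.0744, 0.4029]
eef_rot: [0.002, 0.763, 0.646, 0.002]
wrist_force: [-0.2, -1.1, -0.2]
opening: 0.35
```

Emit:
drive_tool:
  increments:
    - [[0,0,0],0]
    - [[0,0,0],0]
    - [[0,0,0],0]
    - [[0,0,0],0]
    - [[0,0,0],0]
    - [[0,0,0],0]
    - [[0,0,0],0]
    - [[0,0,0],0]
  claw: 1

```text
time_s: 13.2
eef_pos: [0.5026, 0.0756, 0.3999]
eef_rot: [-0.0, 0.763, 0.646, -0.0]
wrist_force: [-0.5, 0.8, -0.2]
opening: -0.0
```

Run:
```python
from h import *
w=get_calibration("wrist"); im=camera("wrist"); o=get_obs(); print(o["time_s"],o["eef_pos"],o["opening"])
import pickle; pickle.dump(w,open("w3.pkl","wb")); cv2.imwrite("pics/w3.png",im); cv2.imwrite("pics/w3b.png",cv2.resize(im,(800,600),interpolation=cv2.INTER_CUBIC))
```

```text
13.25 [0.5025737  0.07560791 0.39990418] -0.0015994315129173983
```

View pics/w3b.png

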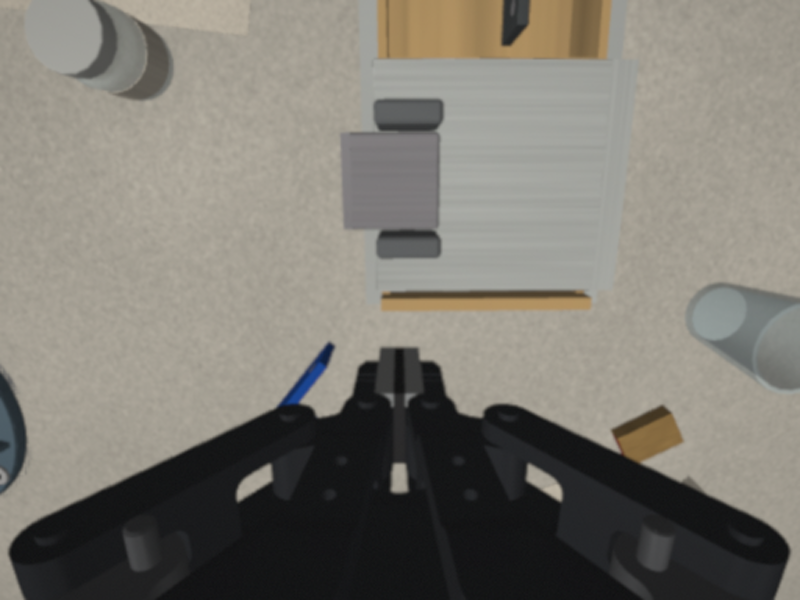

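Run:
```python
from h import *
import pickle; c=pickle.load(open("w3.pkl","rb")); o=get_obs(); T=rot(o["eef_rot"]).as_matrix()
for n,u,v,z in(("tabUL",342,132,.086),("tabUR",439,132,.086),("tabLL",344,229,.086),("tabLR",440,229,.086),("earU top far",408,98,.107),("earL top",408,234,.107),("earUR",442,105,.107),("earUL",375,105,.107),("cov far L",375,58,.067),("cov far R",634,58,.067),("end in L",382,297,.074),("end in R",590,297,.074),("end out L",382,310,.074),("end outR",590,309,.074),("bracket",515,45,.054)):
    p=onz(c,(u*.64,v*.64),z); print(n,p.round(4),(T.T@(p-o["eef_pos"])).round(4))
print(T.round(4))
```

```text
tabUL [0.483  0.1747 0.086 ] [ 0.0946 -0.0356  0.3139]
tabUR [0.542  0.1649 0.086 ] [0.0945 0.0242 0.3139]
tabLL [0.4727 0.1161 0.086 ] [ 0.035  -0.0361  0.3139]
tabLR [0.5341 0.1058 0.086 ] [0.035  0.0261 0.3139]
earU top far [0.5253 0.1838 0.107 ] [0.1105 0.0046 0.2929]
earL top [0.5131 0.1086 0.107 ] [0.0342 0.005  0.2929]
earUR [0.5435 0.1771 0.107 ] [0.1068 0.0237 0.2929]
earUL [0.5064 0.1832 0.107 ] [ 0.1068 -0.014   0.2929]
cov far L [0.5103 0.2174 0.067 ] [ 0.1411 -0.0157  0.3329]
cov far R [0.6742 0.1917 0.067 ] [0.1428 0.1502 0.3329]
end in L [0.488  0.0639 0.074 ] [-0.014  -0.0124  0.3259]
end in R [0.6335 0.0396 0.074 ] [-0.0139  0.1351  0.3259]
end out L [0.4864 0.0545 0.074 ] [-0.0235 -0.0125  0.3259]
end outR [0.633  0.0306 0.074 ] [-0.0228  0.1361  0.3259]
bracket [0.6027 0.2137 0.054 ] [0.1527 0.076  0.3459]
[[ 1.648e-01  9.863e-01 -1.000e-04]
 [ 9.863e-01 -1.648e-01 -0.000e+00]
 [-0.000e+00 -1.000e-04 -1.000e+00]]
```

Emit:
drive_tool:
  increments:
    - [[0.15,0.01,0],0]
    - [[0.308,0.012,0.05],0]
    - [[0.308,0.012,0.15],0]
    - [[0.308,0.012,0.28],0]
    - [[0.308,0.012,0.4],0]
    - [[0.308,0.012,0.5],0]
    - [[0.308,0.012,0.55],0]
    - [[0.308,0.012,0.55],0]

```text
time_s: 14.25
eef_pos: [0.518, 0.151, 0.2619]
eef_rot: [-0.0, 0.763, 0.646, -0.001]
wrist_force: [0.5, -0.2, 0.6]
opening: -0.0
```

Emit:
drive_tool:
  increments:
    - [[0,0,0.008],0]
    - [[0,0,0.016],0]
    - [[0,0,0.024],0]
    - [[0,0,0.03],0]
    - [[0,0,0.034],0]
    - [[0,0,0.036],0]
    - [[0,0,0.036],0]
    - [[0,0,0.036],0]

```text
time_s: 15.25
eef_pos: [0.5188, 0.1511, 0.2551]
eef_rot: [0.001, 0.763, 0.646, 0.001]
wrist_force: [-2.3, -0.3, 9.0]
opening: 0.001
```

Emit:
drive_tool:
  increments:
    - [[0,0,0.006],0]
    - [[0,0,0.012],0]
    - [[0.02,0,0.012],0]
    - [[0.05,0,0.012],0]
    - [[0.09,0,0.012],0]
    - [[0.13,0,0.012],0]
    - [[0.17,0,0.012],0]
    - [[0.21,0,0.012],0]

```text
time_s: 16.25
eef_pos: [0.5273, 0.2032, 0.2521]
eef_rot: [0.0, 0.763, 0.646, 0.0]
wrist_force: [-4.8, -1.7, 8.1]
opening: 0.005
```

Emit:
drive_tool:
  increments:
    - [[0.05,0,0],0]
    - [[0.1,0,0],0]
    - [[0.15,0,0],0]
    - [[0.2,0,0],0]
    - [[0.25,0,0],0]
    - [[0.3,0,0],0]
    - [[0.35,0,0],0]
    - [[0.38,0,0],0]

```text
time_s: 17.25
eef_pos: [0.5426, 0.2973, 0.2521]
eef_rot: [0.0, 0.763, 0.646, 0.0]
wrist_force: [-4.0, -0.4, 9.7]
opening: -0.0
```

Run:
```python
from h import *
o=get_obs(); print(o["time_s"],o["eef_pos"],o["wrist_force"])
im=camera("top"); cv2.imwrite("pics/t4b.png",cv2.resize(im[120:270,40:240],(800,600),interpolation=cv2.INTER_CUBIC))
```

```text
17.25 [0.5425921  0.29732404 0.25211044] [-3.99416577 -0.44681915  9.70635068]
```

View pics/t4b.png

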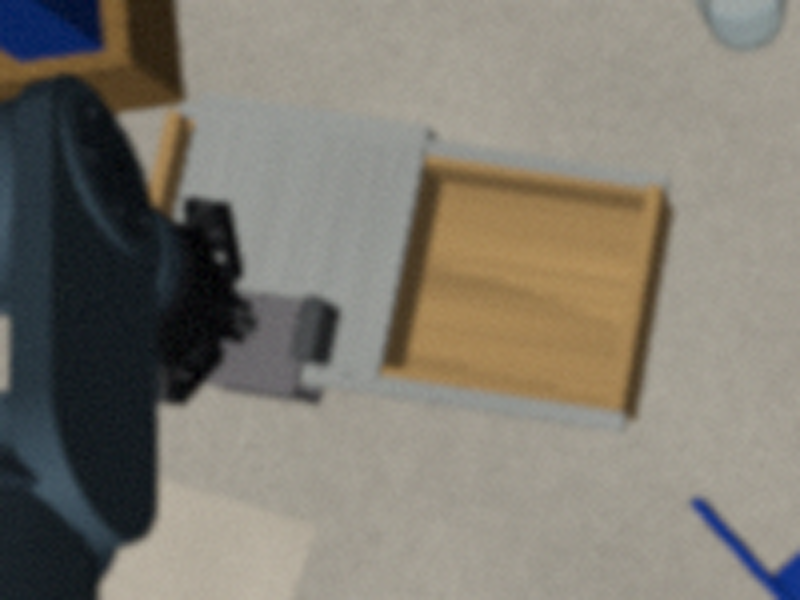

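Emit:
drive_tool:
  increments:
    - [[0.01,0,0],0]
    - [[0.02,0,0],0]
    - [[0.03,0,0],0]
    - [[0.04,0,0],0]
    - [[0.05,0,0],0]
    - [[0.06,0,0],0]
    - [[0.066,0,0],0]
    - [[0.068,0,0],0]

```text
time_s: 18.3
eef_pos: [0.5462, 0.3127, 0.2524]
eef_rot: [0.001, 0.763, 0.646, 0.0]
wrist_force: [-1.4, -5.5, 9.4]
opening: -0.003
```

Emit:
drive_tool:
  increments:
    - [[0.005,0,0],0]
    - [[0.01,0,0],0]
    - [[0.015,0,0],0]
    - [[0.02,0,0],0]
    - [[0.02,0,0],0]
    - [[0.02,0,0],0]
    - [[0.02,0,0],0]
    - [[0.02,0,0],0]

```text
time_s: 19.3
eef_pos: [0.5469, 0.3147, 0.2524]
eef_rot: [0.003, 0.763, 0.646, -0.003]
wrist_force: [-7.3, -22.1, 16.6]
opening: -0.003
```

Emit:
drive_tool:
  increments:
    - [[-0.016,0,0],0]
    - [[-0.016,0,-0.05],0]
    - [[-0.016,0,-0.2],0]
    - [[-0.016,0,-0.4],0]
    - [[-0.16,0.02,-0.5],0]
    - [[-0.4,0.05,-0.55],0]
    - [[-0.64,0.08,-0.58],0]
    - [[-0.88,0.1,-0.58],0]

```text
time_s: 20.3
eef_pos: [0.5344, 0.0956, 0.3969]
eef_rot: [0.001, 0.763, 0.646, 0.001]
wrist_force: [0.4, -0.8, 0.6]
opening: 0.004
```

Emit:
drive_tool:
  increments:
    - [[-0.13,0.02,0.02],0.115]
    - [[-0.26,0.04,0.05],0.23]
    - [[-0.4,0.07,0.1],0.345]
    - [[-0.54,0.1,0.15],0.46]
    - [[-0.68,0.13,0.2],0.575]
    - [[-0.82,0.15,0.23],0.69]
    - [[-0.95,0.17,0.25],0.805]
    - [[-1,0.18,0.25],0.92]
  claw: 0

```text
time_s: 21.3
eef_pos: [0.5375, -0.1585, 0.3328]
eef_rot: [0.0, 1.0, -0.024, -0.0]
wrist_force: [-0.1, 1.0, -0.4]
opening: 1.0
```

Run:
```python
from h import *
w=get_calibration("wrist"); im=camera("wrist"); o=get_obs(); print(o["time_s"],o["eef_pos"],o["opening"])
import pickle; pickle.dump(w,open("w5.pkl","wb")); a=cv2.resize(im,(512,384))
t=camera("top"); cv2.imwrite("pics/t5.png",t)
b=cv2.resize(t[130:250,50:210],(512,384),interpolation=cv2.INTER_CUBIC)
cv2.imwrite("pics/w5b.png",cv2.resize(im,(800,600),interpolation=cv2.INTER_CUBIC)); cv2.imwrite("pics/t5b.png",cv2.resize(b,(800,600)))
```

```text
21.35 [ 0.53767328 -0.15931131  0.33308633] 1.0018734758085188
```

View pics/w5b.png

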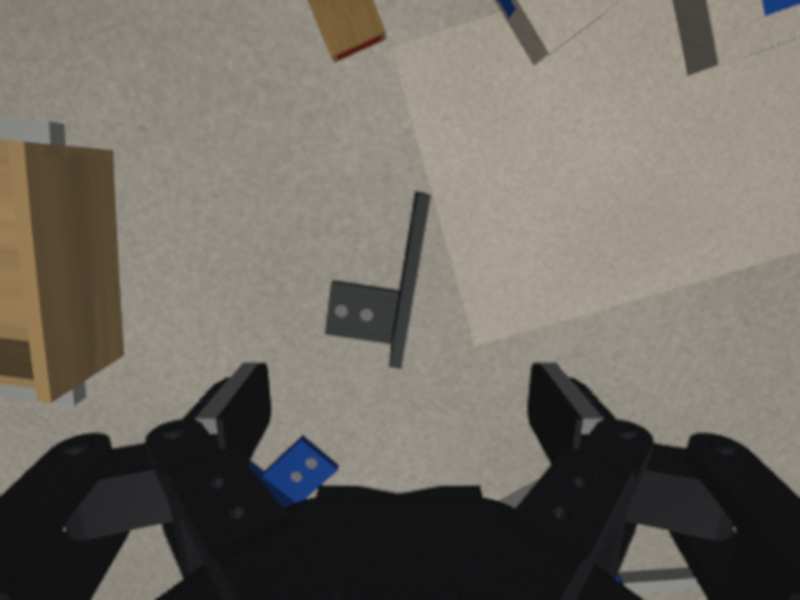

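View pics/t5b.png

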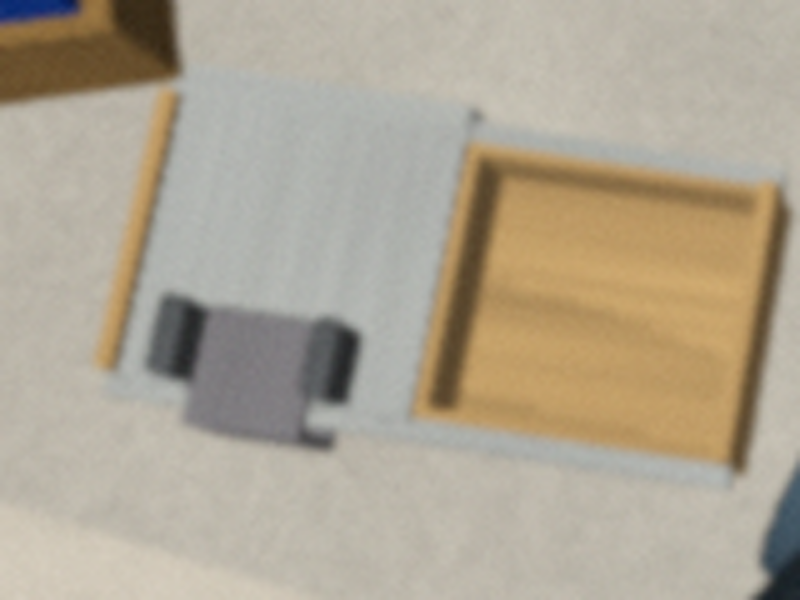

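The cover is flush against the left end wall. The right-hand bracket's wall runs from (422,193) to (396,366), with its foot on the left at the lower end.

Run:
```python
from h import *
import pickle; c=pickle.load(open("w5.pkl","rb")); o=get_obs(); T=rot(o["eef_rot"]).as_matrix()
a=onz(c,(422.5*.64,193.5*.64),.048); b=onz(c,(396.5*.64,366*.64),.048)
m=(a+b)/2; d=a-b; print(np.linalg.norm(d),"mid",m,"ang",np.degrees(np.arctan2(d[1],d[0])),"tool",np.degrees(np.arctan2(T[1,0],T[0,0])),o["eef_pos"])
print("shift/.25",T.T@(m-o["eef_pos"])/.25)
t=get_calibration("top")
def f(u,v,z): return onz(t,(50+u/5,130+v/5),z)
ex=np.array([.1648,.9863,0]);p0=np.array([.5026,.0756,0])
for n,u,v,z in(("cover R far",472,110,.067),("cover L far",180,80,.067),("R end in",770,185,.074),("R end in near",727,455,.074),("L end in",178,95,.074)):
    p=f(u,v,z); print(n,p.round(4),"along",((p-p0)@ex).round(4))
```

```text
0.10756443607837636 mid [ 0.54162963 -0.16501591  0.048     ] ang -10.719973452290612 tool -2.4718707099739063 [ 0.53772712 -0.15818509  0.33317665]
shift/.25 [0.01615979 0.02622101 1.14072483]
cover R far [0.6745 0.1891 0.067 ] along 0.1403
cover L far [0.6916 0.3437 0.067 ] along 0.2955
R end in [0.6308 0.0296 0.074 ] along -0.0242
R end in near [0.4882 0.0499 0.074 ] along -0.0278
L end in [0.6813 0.3413 0.074 ] along 0.2915
```

Emit:
drive_tool:
  increments:
    - [[0.016,0.026,0.1],0.092]
    - [[0.016,0.026,0.22],0.092]
    - [[0.016,0.026,0.34],0.092]
    - [[0.016,0.026,0.46],0.092]
    - [[0.016,0.026,0.55],0.092]
    - [[0.016,0.026,0.6],0.092]
    - [[0.016,0.026,0.6],0.092]
    - [[0.016,0.026,0.6],0.092]

```text
time_s: 22.4
eef_pos: [0.542, -0.1636, 0.184]
eef_rot: [0.0, 0.996, -0.092, 0.001]
wrist_force: [0.1, 0.8, 0.7]
opening: 1.0
```

Emit:
drive_tool:
  increments:
    - [[0,0,0],0]
    - [[0,0,0],0]
    - [[0,0,0],0]
    - [[0,0,0],0]
    - [[0,0,0],0]
    - [[0,0,0],0]
    - [[0,0,0],0]
    - [[0,0,0],0]
  claw: 1

```text
time_s: 23.4
eef_pos: [0.5416, -0.1636, 0.1831]
eef_rot: [0.0, 0.996, -0.092, 0.0]
wrist_force: [-0.7, 0.0, 3.5]
opening: 0.085
```

Emit:
drive_tool:
  increments:
    - [[0,0,-0.1],0]
    - [[0,0,-0.25],0]
    - [[0,0,-0.45],0]
    - [[0,0,-0.65],0]
    - [[0,0,-0.8],-0.1]
    - [[0,0,-0.86],-0.2]
    - [[0,0,-0.86],-0.31]
    - [[0,0,-0.86],-0.42]

```text
time_s: 24.4
eef_pos: [0.5412, -0.1633, 0.3975]
eef_rot: [-0.0, 0.971, 0.238, -0.0]
wrist_force: [0.4, -0.6, -2.1]
opening: 0.086
```

Run:
```python
from h import *
o=get_obs();T=rot(o["eef_rot"]).as_matrix();print(o["time_s"],o["eef_pos"],o["opening"],"yaw",np.degrees(np.arctan2(T[1,0],T[0,0])))
# bin right centre from w3: tool-axis along -.014+.0765, across .0615-.0 ; bracket wall +.020 across
ex=np.array([.1648,.9863,0]);ey=np.array([.9863,-.1648,0]);p0=np.array([.5026,.0756,0])
b=p0+ex*(-.014+.0765)+ey*.0615; g=b+ey*.020; g[2]=o["eef_pos"][2]; print(b,g,T.T@(g-o["eef_pos"])/.25)
```

```text
24.4 [ 0.54118356 -0.16334139  0.39745298] 0.08636399206461559 yaw 27.561923697778926
[0.57355745 0.12710855 0.        ] [0.59328345 0.12381255 0.39745298] [ 7.16221032e-01 -9.21832888e-01  3.91353555e-04]
```

Emit:
drive_tool:
  increments:
    - [[0.09,-0.115,0],-0.08]
    - [[0.18,-0.23,0],-0.16]
    - [[0.27,-0.345,0],-0.24]
    - [[0.36,-0.46,0],-0.32]
    - [[0.45,-0.58,0],-0.4]
    - [[0.54,-0.7,0],-0.48]
    - [[0.63,-0.82,0],-0.55]
    - [[0.716,-0.922,0],-0.588]

```text
time_s: 25.4
eef_pos: [0.5948, 0.1248, 0.397]
eef_rot: [-0.001, 0.764, 0.645, -0.001]
wrist_force: [-0.6, -0.5, -2.0]
opening: 0.083
```

Emit:
drive_tool:
  increments:
    - [[0,0,0],0]
    - [[0,0,0.02],0]
    - [[0,0,0.1],0]
    - [[0,0,0.2],0]
    - [[0,0,0.32],0]
    - [[0,0,0.42],0]
    - [[0,0,0.48],0]
    - [[0,0,0.48],0]

```text
time_s: 26.4
eef_pos: [0.5944, 0.1228, 0.276]
eef_rot: [-0.001, 0.765, 0.643, -0.001]
wrist_force: [-0.2, 0.3, -1.1]
opening: 0.082
```

Run:
```python
from h import *
o=get_obs();T=rot(o["eef_rot"]).as_matrix();print(o["time_s"],o["eef_pos"],o["opening"],o["wrist_force"],"yaw",np.degrees(np.arctan2(T[1,0],T[0,0])))
g=np.array([.5933,.1238,.1905]);print(T.T@(g-o["eef_pos"])/.25)
```

```text
26.4 [0.5944475  0.12276867 0.27601901] 0.08243290917475221 [-0.17704494  0.31121731 -1.06660474] yaw 80.09846936074511
[ 0.00350637 -0.00405602  0.34208969]
```

Emit:
drive_tool:
  increments:
    - [[0,0,0.06],0]
    - [[0,0,0.14],0]
    - [[0,0,0.22],0]
    - [[0,0,0.29],0]
    - [[0,0,0.33],0]
    - [[0,0,0.342],0]
    - [[0,0,0.342],0]
    - [[0,0,0.342],0]

```text
time_s: 27.4
eef_pos: [0.5956, 0.1234, 0.1932]
eef_rot: [0.0, 0.765, 0.644, 0.001]
wrist_force: [0.7, 1.0, -1.5]
opening: 0.084
```

Emit:
drive_tool:
  increments:
    - [[0,0,0],0]
    - [[0,0,0],0]
    - [[0,0,0],0]
    - [[0,0,0],0]
    - [[0,0,0],0]
    - [[0,0,0],0]
    - [[0,0,0],0]
    - [[0,0,-0.02],0]
  claw: 0.65

```text
time_s: 28.4
eef_pos: [0.5949, 0.1233, 0.1972]
eef_rot: [-0.0, 0.765, 0.644, -0.0]
wrist_force: [0.4, -0.6, 0.2]
opening: 0.349
```

Emit:
drive_tool:
  increments:
    - [[0,0,-0.08],0]
    - [[0,0,-0.25],0]
    - [[0,0,-0.45],0]
    - [[-0.1,0,-0.65],0]
    - [[-0.3,0,-0.8],0]
    - [[-0.5,0,-0.9],0]
    - [[-0.7,0,-0.9],0]
    - [[-0.8,0,-0.9],0]

```text
time_s: 29.4
eef_pos: [0.5603, -0.0759, 0.4249]
eef_rot: [0.002, 0.766, 0.643, 0.001]
wrist_force: [-0.1, 0.2, 0.1]
opening: 0.35
```

Run:
```python
from h import *
o=get_obs(); print(o["time_s"],o["eef_pos"],o["wrist_force"])
s=camera("scene"); b=cv2.resize(s[90:210,260:420],(800,600),interpolation=cv2.INTER_CUBIC); cv2.imwrite("pics/s6.png",b)
w=camera("wrist"); cv2.imwrite("pics/w6.png",cv2.resize(w,(800,600)))
```

```text
29.4 [ 0.5602576  -0.0759161   0.42494606] [-0.08476527  0.17925818  0.10689858]
```

View pics/s6.png

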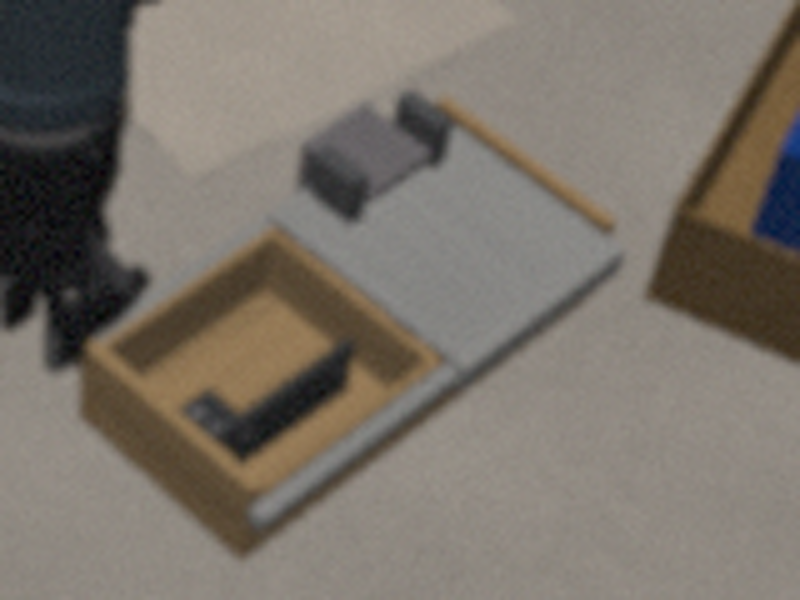

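View pics/w6.png

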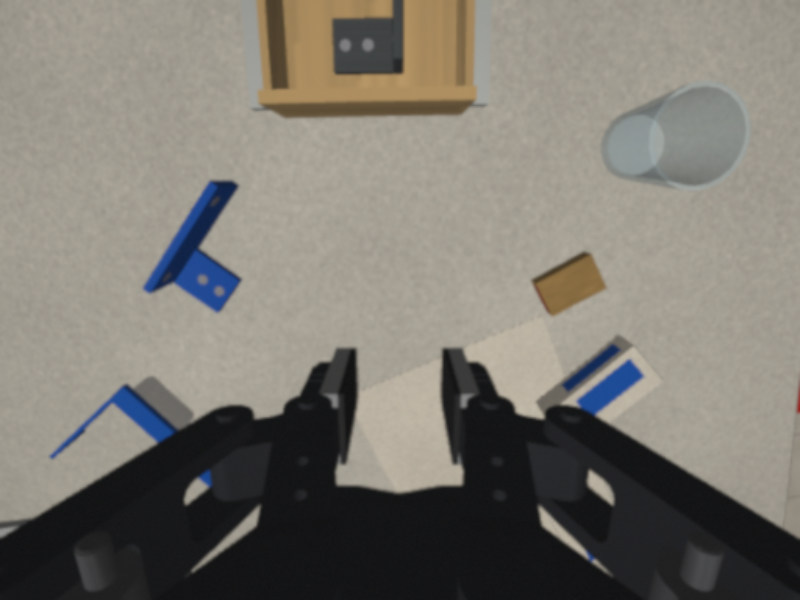

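```bash
python3 -c "
from bench import hand_in; print(hand_in())"
```

```text
the job is handed in; nothing more can be done
None
```

I put both brackets away, moved the cover over to the left bin and handed the job in at about 29.5 s. The hand-in gives no verdict, so the result rests on my own checks.

- **Left-hand bracket:** I set it down in the left bin about 1 mm above the floor and let go. The next picture showed only part of its wall, standing in the bin, before the cover went over it. I did not see it again after that.
- **Cover:** I held the tab pressed with about 9 N and slid the cover left until the sideways force rose to 22 N at the stop. I then backed off 4 mm and lifted away. The top and scene pictures show it against the left end wall. That the tab is up and locked is inferred from the lift-off and these coarse pictures. I could not measure it directly.
- **Right-hand bracket:** The last scene and wrist pictures show it standing on its foot in the right bin, released. The gripper was clear, with a wrist force of about 0.2 N.
- **Other things on the table:** I touched none of them. Those in the last pictures stand where they did at the start, though I did not measure every one.

One measurement disagreed. The first top-camera estimate of the box was about 10 mm off along its length. Two wrist-camera views agreed with each other to about 1 mm and matched the given box sizes, so I used those.

I viewed 9 pictures out of the 10 allowed.

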